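# Load the pebble shaker and hold its dead-man lever at run

### The job

Tip the pivoted pan by its pin so that all three pebbles drop into the shaker's tray, and swing the pan back upright onto its rest. Then press the sprung lever of the hand switch down to its halfway (run) position, where the lever lies level, and finish while still holding it there; never press it all the way down, which trips the stop, and leave the loose stones on the table where they are.

Things in the scene. Friction and masses are not known exactly. Their poses are not given: they have to be found in the camera images.
- shaker: fixed machine: grey base plate 150 x 250 mm (x, y), steel tray on its right half, tipping pan on its left half, origin at table height 20 mm left of the plate's centre; at yaw 0 x points away from the robot, y to its left. Yoke posts at x = +-61, y = 12 mm reach z = 98 mm; a drive housing 57 mm high lies behind the tray (x = 72 to 112 mm). Only the pan's pin stands farther forward than x = -75 mm
- tray_floor (a point): middle of the open tray's floor, at (0, -70, 19) mm in the shaker's frame; the tray is 130 x 146 mm outside (x, y), walls 3 mm, rim at z = 56 mm
- pan_pivot (a point): centre of the pan's hinge line, at (0, 12, 95) mm in the shaker's frame; the hinge line runs along the shaker's x axis. The round steel pan is 82 mm across its mouth, 68 mm at its bottom, 61 mm deep, wall 3 mm, and pours over its lip at the hinge
- pan (a joint): tilt of the pan (rad): 0 upright on its rest; grows as the pin side (+y of the shaker) is lifted up and over towards the tray, turning about the shaker's +x axis; stop at 2.4. About 2.2 empties it. The pan weighs 250 g, has slight friction, falls back to 0 when let go at small tilts and may stay tipped at large ones
- pan_pin (a point): hold here: round steel bar 12 mm thick along the shaker's x axis on the pan's front (-x) side, free for 20 mm either side of this point, 18 mm disc at its front end. On the bar's axis, at (-95, 97, 91) mm in the shaker's frame at tilt 0 (85 mm sideways from and 4 mm below the hinge line); it circles the hinge line at 85 mm radius. The bar turns easily between fingers that keep pointing down
- pebble_1: red-brown pebble 20 x 24 x 15 mm, 14 g, lies in the pan at the start; origin at the centre of its underside
- pebble_2: ochre pebble 20 x 24 x 15 mm, 14 g, lies in the pan at the start; origin at the centre of its underside
- pebble_3: plum pebble 20 x 24 x 15 mm, 14 g, lies in the pan at the start; origin at the centre of its underside
- switch: fixed hand switch: grey base 150 x 60 mm, top at z = 30 mm, two cheeks at its rear carry a lever that points to the front (-x; towards the robot at yaw 0). Upright index plate on its right (y = -27, x = -22 to -2 mm), 95 mm high, with three ticks, the long middle one at the height of the level lever. Origin at table height under the lever, 5 mm in front of the base's centre
- lever_pivot (a point): centre of the lever's hinge line, at (50, 0, 70) mm in the switch's frame; the hinge line runs along the switch's y axis
- lever (a joint): travel of the lever (rad): 0 released (front end raised 0.22 rad above level), 0.22 halfway = level = run, 0.44 fully down = stop tripped (trips from 0.39). Sprung: it returns to 0 by itself; about 2.5 N on the pad to start, 5 N at halfway, 8 N fully down
- lever_pad (a point): centre of the upper face of the lever's rubber pad, 40 mm long, 36 mm wide and 12 mm thick, 100 mm in front of the hinge line; when the lever is level the point lies at (-50, 0, 76) mm in the switch's frame, when released about 22 mm higher
- river_stone: bystander: loose pale grey flattish stone 48 x 62 x 26 mm between shaker and switch, at their front; origin at the centre of its underside
- slate: bystander: loose flat dark grey slate 45 x 68 x 18 mm beside the switch; origin at the centre of its underside
- agate: bystander: loose orange stone 40 x 52 x 28 mm behind the shaker; origin at the centre of its underside

How it is judged:
By the outcome, as a careful person would: the job done as asked, in the order asked, and still so for the second after the job is handed in, while the arm keeps its last pose, push and grip.
It also fails if it takes over 58 s, if anything falls off the work surface, if the arm or the gripper's body presses on something with over 40 N, if the wrist force passes 120 N, or if a joint passes its speed limit or range.

### The arm

A 6-joint arm with a two-finger parallel gripper is mounted at the origin on a cart in front of the work surface, level with it; the furniture and walls round the work are solid. World frame = base frame: x ahead of the robot, y to its left, z up, the work surface at z = 0. Lengths are in m, angles in rad, forces in N, time in s.
With the tool pointing down it reaches from about 0.35 to 0.775 m from the base axis. Payload 5.5 kg.
Tool frame: the origin (TCP) lies at the very end of the fingers, on their centre line; the grasp point (between the pads) lies 19 mm behind it; y points along the fingers, z is the direction in which the jaws open and shut, and the axes are right-handed (so a half turn about y gives the same grasp; the last joint's range is limited). The gripper opens to 85 mm and grips with 20 to 120 N. Pads are 22 mm wide; open, the fingers measure 114 mm over their backs; the gripper's body (76 mm by 85 mm) begins 54 mm behind the grasp point. The pads swing forward as they close: fully open they stand 13 mm farther back than shut.
Start: joints at [1.127, 0.313, 0.046, 1.304, 0, 1.431], TCP at [0.172, 0.549, 0.231] pointing down, gripper open.
Joint ranges: [-2.76, 2.76], [-0.86, 1.69], [-1.03, 1.26], [-2.2, 2.34], [-1.47, 1.5], [-3.14, 3.14]. Speed limits (rad/s): [2.57, 2.57, 3.14, 3.14, 3.14, 3.14].

### API

Orientations are given as a rotation vector (axis times angle).
In Python, from station import telemetry, eyes, manip gives the robot as it stands.
- The arm moves only by the tool arm_command, never from a script. Its arguments are lists of equal length, an entry for each row: "offset": the shift along the tool's x, y, z in mm, a list of three; "turn": the turn, a rotation vector about the tool's x, y, z in rad, a list of three; "grip": the closure in counts, from 0 (fully open) to 255 (shut). A call has 1 to 8 rows; each row shifts and turns the commanded pose from where the row before left it, along the tool's axes as they then stand; what a row does not reach is not made up. A row lasts 1/10 s, in which the tool goes at most 50 mm and 8.59 degrees, less where a joint would pass 70% of its speed; a pose out of reach is approached as far as the arm can. A call with a gripper value outside its range is refused whole. The fingers move at their own pace and stop on an object; "squeeze" is the grip in N (left out, the last holds). Time passes only in rows, so rows that do not move let the fingers close. It gives the time, the measured TCP pose, the force and the opening at its end, in the units of the state.
- telemetry.get_state(): the state, without advancing time (a new reading comes with each control period).
- eyes.snapshot(name): name is "scene" or "top" or "wrist"; returns the picture (420x560x3 uint8, blue, green, red); there is no depth.
- eyes.camera_model(name): a dict with "fx", "fy", "cx", "cy" (pixels), "world_to_cam" (4x4, takes a point from world to camera coordinates). Camera axes: x right, y down, z forward; pixel columns grow to the right and rows downward; lengths in m; the calibration is good to about 2 mm. A picture is of the moment at which its call begins: read the wrist's pose just before it. camera_model takes no time and is no camera call; for the wrist camera it gives the pose at the moment of the call.
- manip.hand_in(): hands the job in, once; it reports no verdict.
The state is a dict: "clock": time; "q": joint angles; "qd": joint speeds; "tau": joint torques, N m; "position": TCP position; "tcp_rot": TCP orientation; "force": force on the tool from outside, world axes, zero at the start; "torque": the same for the moment, N m; "finger_gap": finger opening in m.
Only numpy, scipy, OpenCV 4.12 (cv2) and the standard library are available. Lean on these libraries where they do the work, as an engineer would, in place of code of your own. Each camera call takes 0.05 s, during which the arm holds its last target.

## Working session

There is one attempt and no reset: what is moved stays moved. The work goes in short steps, Python scripts to look and compute and a tool call to move; the robot and the scene stay as the last step left them, time stands still between calls to the robot, and variables do not carry over. Pictures are saved under pics/ and viewed, and the job is handed in when it is done.

Besides the shell and the picture viewer there is one more tool, called after "Request:" as name(argument=value, ...) on one line, values as JSON. arm_command: Moves the arm, as the interface text tells. Its arguments: {"type":"object","properties":{"offset":{"type":"array"},"turn":{"type":"array"},"grip":{"type":"array"},"squeeze":{"type":"number"}},"required":["offset","turn","grip"]}

```bash
ls; mkdir -p pics; python3 - <<'E'
from station import telemetry, eyes, manip
import cv2
s=telemetry.get_state()
for k,v in s.items(): print(k,v)
for n in ["scene","top"]:
    cv2.imwrite(f"pics/{n}0.png",eyes.snapshot(n)); m=eyes.camera_model(n); print(n,m)
E
```

```text
pics
clock 0.0
q [ 1.12736376e+00  3.13977535e-01  4.50075336e-02  1.30360319e+00
 -2.62838668e-05  1.43119707e+00]
qd [-0.00045599 -0.00059511  0.0025171  -0.0012406  -0.00036179 -0.00194051]
tau [ 5.80484141e-07 -4.80628145e+01  2.98533010e+01  1.95642858e-02
 -1.47313067e-04  1.25991028e-05]
position [0.17182857 0.54820237 0.23043356]
tcp_rot [-1.55932235  0.2389027  -0.23813748]
force [-0.12994686 -0.701303   -0.26960899]
torque [-0.0216184  -0.03329224 -0.06907623]
finger_gap 0.08524638628106818
scene {'fx': 388.63499844491054, 'fy': 388.63499844491054, 'cx': 279.22624812343076, 'cy': 208.91561261472629, 'world_to_cam': array([[ 0.88330392, -0.46810105, -0.02560454, -0.51561266],
       [-0.22123116, -0.36806357, -0.90309799,  0.17730957],
       [ 0.41331702,  0.80337452, -0.42867053,  1.0137056 ],
       [ 0.        ,  0.        ,  0.        ,  1.        ]])}
top {'fx': 515.5463497837734, 'fy': 515.5463497837734, 'cx': 280.77858143597524, 'cy': 210.33929160994344, 'world_to_cam': array([[ 0.01293324, -0.99988168,  0.0083285 , -0.08461878],
       [-0.9940944 , -0.013755  , -0.10764349,  0.56009412],
       [ 0.10774531, -0.00688714, -0.99415467,  1.53260325],
       [ 0.        ,  0.        ,  0.        ,  1.        ]])}
```

View pics/scene0.png

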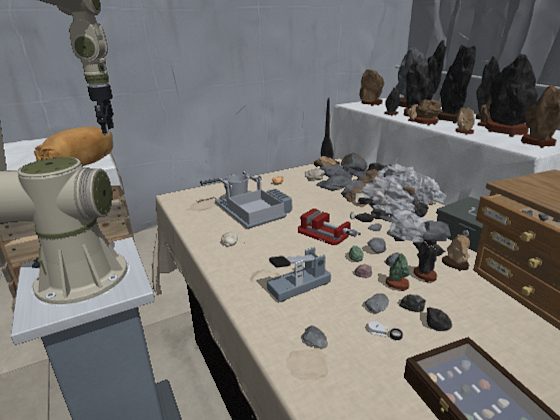

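View pics/top0.png

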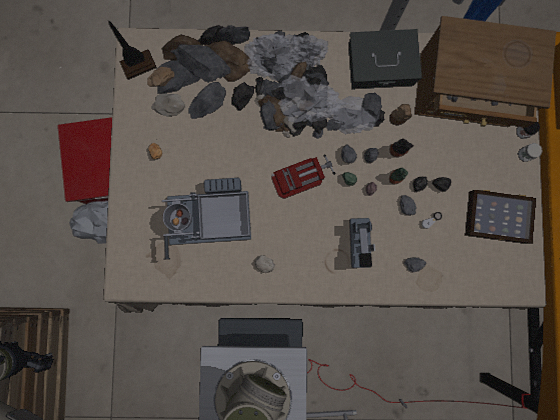

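The top view shows the shaker around (208,215) with the pan's pin at about (165,245). The switch is around (357,243) and the river stone around (263,264). I'll enlarge these areas.

```bash
python3 - <<'E'
import cv2
t=cv2.imread("pics/top0.png")
cv2.imwrite("pics/t_sh.png",cv2.resize(t[165:275,140:270],None,fx=6,fy=5.4,interpolation=cv2.INTER_CUBIC)[:594])
t6=cv2.resize(t[165:265,140:270],None,fx=6,fy=6,interpolation=cv2.INTER_CUBIC);cv2.imwrite("pics/t_sh.png",t6)
cv2.imwrite("pics/t_sw.png",cv2.resize(t[205:285,310:410],None,fx=7,fy=7,interpolation=cv2.INTER_CUBIC))
E
```

```text
(no output)
```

View pics/t_sh.png

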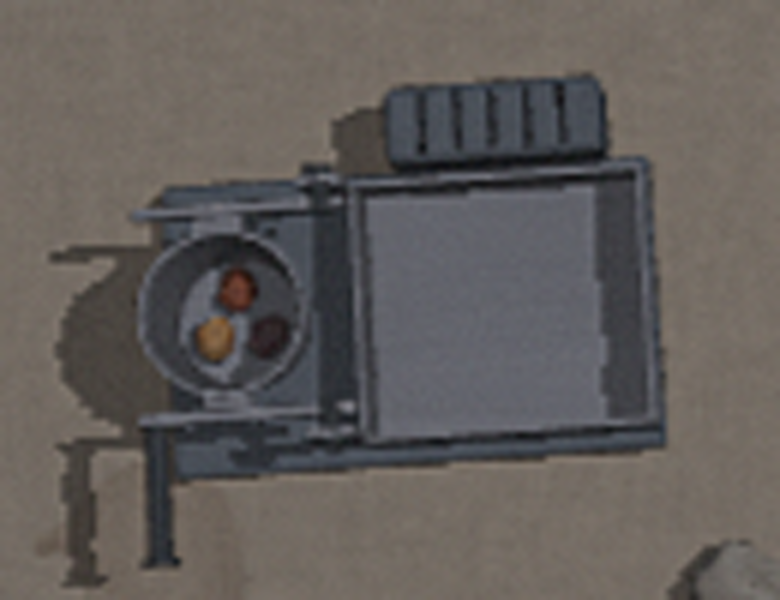

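View pics/t_sw.png

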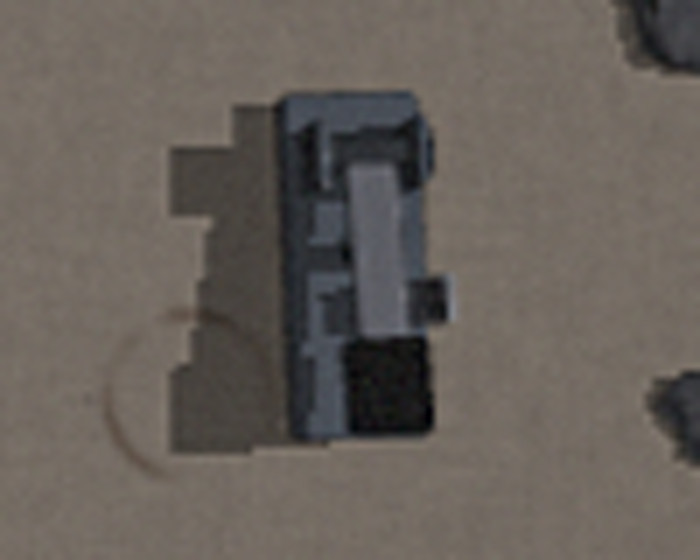

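The enlarged top view shows these crop positions: tray rim corners near (349,178), (650,160), (662,422) and (364,441), and a pin disc at (160,563). The lever pad spans (345..433, 338..433) and the switch base corners are near (278,93) and (293,437).

```bash
cat > h.py <<'E'
import numpy as np
from station import eyes
def ray(m,u,v):
    T=np.linalg.inv(m["world_to_cam"]); d=T[:3,:3]@[(u-m["cx"])/m["fx"],(v-m["cy"])/m["fy"],1]
    return T[:3,3],d
def onz(m,u,v,z):
    o,d=ray(m,u,v); return o+d*(z-o[2])/d[2]
def proj(m,p):
    c=m["world_to_cam"]@np.append(p,1); return np.array([m["fx"]*c[0]/c[2]+m["cx"],m["fy"]*c[1]/c[2]+m["cy"]])
def rigid(L,W):
    L=np.array(L,float)[:,:2];W=np.array(W)[:,:2];a=L-L.mean(0);b=W-W.mean(0)
    th=np.arctan2((a[:,0]*b[:,1]-a[:,1]*b[:,0]).sum(),(a*b).sum()); R=np.array([[np.cos(th),-np.sin(th)],[np.sin(th),np.cos(th)]])
    t=W.mean(0)-R@L.mean(0); return th,t,W-(L@R.T+t)
E
python3 - <<'E'
from h import *
m=eyes.camera_model("top")
def c(p,z,o,s): return onz(m,(p[0]+.5)/s-.5+o[0],(p[1]+.5)/s-.5+o[1],z)
sh=lambda p,z:c(p,z,(140,165),6)
L=[(.065,.003),(.065,-.143),(-.065,-.143),(-.065,.003)]
W=[sh(p,.056) for p in [(349,178),(650,160),(662,422),(364,441)]]
th,t,r=rigid(L,W);print("shaker",th,t);print(r*1000)
R=np.array([[np.cos(th),-np.sin(th)],[np.sin(th),np.cos(th)]])
print("pin pred",t+R@[-.095,.097],"seen mid", [sh(p,.091) for p in [(157,430),(160,563)]])
sw=lambda p,z:c(p,z,(310,205),7)
for p,z in [((278,93),.03),((415,93),.03),((293,437),.03),((433,433),.03)]: print(sw(p,z))
for p in [(345,338),(430,338),(348,433),(433,433)]: print("pad",sw(p,.098))
for p in [(347,165),(398,165),(408,335),(357,335)]: print("lever",sw(p,.08))
E
```

```text
shaker 0.07584265375032706 [0.53824815 0.16181113]
[[ 0.51626995  2.08186063]
 [ 0.62689037 -1.99609337]
 [-0.42390625 -0.66227201]
 [-0.71925407  0.57650476]]
pin pred [0.43617156 0.25133414] seen mid [array([0.47463093, 0.25509486, 0.091     ]), array([0.41081505, 0.25130086, 0.091     ])]
[ 0.54118959 -0.28510583  0.03      ]
[ 0.54200446 -0.34452463  0.03      ]
[ 0.39315617 -0.29133803  0.03      ]
[ 0.39563842 -0.35145253  0.03      ]
pad [ 0.43388627 -0.30297781  0.098     ]
pad [ 0.43434648 -0.33798035  0.098     ]
pad [ 0.39506075 -0.30407786  0.098     ]
pad [ 0.39551208 -0.33898211  0.098     ]
lever [ 0.50655866 -0.30692511  0.08      ]
lever [ 0.50684807 -0.32828954  0.08      ]
lever [ 0.43597481 -0.33210528  0.08      ]
lever [ 0.43569518 -0.31084806  0.08      ]
```

```bash
cat >> h.py <<'E'
from scipy.spatial.transform import Rotation as Ro
def goal(th,flip=1):
    z=flip*np.array([-np.sin(th),np.cos(th),0]);y=np.array([0,0,-1.]);x=np.cross(y,z); return Ro.from_matrix(np.array([x,y,z]).T)
def rel(s,p,G):
    R=Ro.from_rotvec(s["tcp_rot"]); off=R.inv().apply(np.array(p)-s["position"])*1000; turn=(R.inv()*G).as_rotvec()
    return off.round(1),turn.round(4)
E
python3 - <<'E'
from h import *
from station import telemetry
s=telemetry.get_state();R=Ro.from_rotvec(s["tcp_rot"]);print(R.as_matrix().round(3))
for f in (1,-1):print(rel(s,[.425,.25,.26],goal(.076,f)))
m=eyes.camera_model("wrist");T=np.linalg.inv(m["world_to_cam"]);print(T.round(3)); print((R.inv().apply(T[:3,3]-s["position"])).round(3),m["fx"])
E
```

```text
[[ 0.954 -0.001  0.299]
 [-0.299 -0.001  0.954]
 [-0.    -1.    -0.002]]
(array([ 330.8,  -29.2, -208.9]), array([ 0.0015, -0.3799, -0.0005]))
(array([ 330.8,  -29.2, -208.9]), array([8.0000e-04, 2.7617e+00, 2.1000e-03]))
[[ 0.299  0.913  0.276  0.102]
 [ 0.954 -0.286 -0.088  0.572]
 [-0.002  0.29  -0.957  0.373]
 [ 0.     0.     0.     1.   ]]
[-0.074 -0.142  0.002] 331.054652597471
```

Request:
arm_command(offset=[[35,-3,-22],[41,-4,-26],[41,-4,-26],[41,-4,-26],[41,-4,-26],[41,-4,-26],[41,-3,-26],[41,-3,-26]], turn=[[0,0,0],[0,0,0],[0,0,0],[0,0,0],[0,0,0],[0,0,0],[0,0,0],[0,0,0]], grip=[0,0,0,0,0,0,0,0])

```text
clock: 0.9
position: [0.419, 0.256, 0.2603]
tcp_rot: [-1.558, 0.239, -0.238]
force: [1.3, 0.0, 0.4]
finger_gap: 0.0852
```

Request:
arm_command(offset=[[0,0,0],[0,0,0],[0,0,0],[0,0,0],[0,0,0]], turn=[[0,-0.12,0],[0,-0.13,0],[0,-0.13,0],[0,0,0],[0,0,0]], grip=[0,0,0,0,0])

```text
clock: 1.4
position: [0.4181, 0.2576, 0.26]
tcp_rot: [-1.57, -0.057, 0.058]
force: [-0.6, 0.4, 0.5]
finger_gap: 0.0852
```

```bash
python3 - <<'E'
from h import *
from station import telemetry
import cv2
s=telemetry.get_state();m=eyes.camera_model("wrist");np.save("m1.npy",m,allow_pickle=True);im=eyes.snapshot("wrist")
cv2.imwrite("pics/w1.png",im);print(s["clock"],s["position"],rel(s,[.425,.25,.26],goal(.076)),s["force"])
E
```

```text
1.4 [0.4180815  0.2576441  0.26001867] (array([ 6.3,  0. , -8.1]), array([ 0.0001, -0.0029, -0.0006])) [-0.55537222  0.42516502  0.45776181]
```

View pics/w1.png

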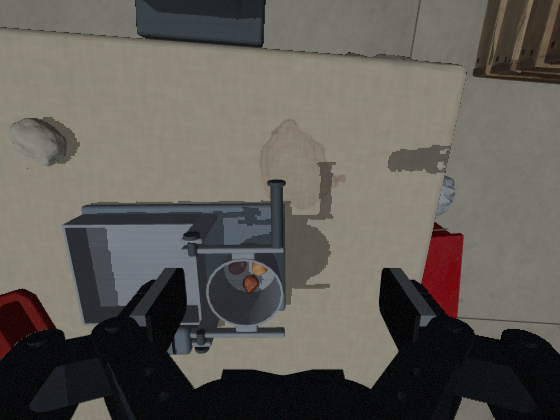

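The wrist view shows the pin bar vertical at column ~277. Its disc is at row ~182 and it meets the arm at row ~247. The tray rim corners are at about (66,226), (221,212), (82,323) and (205,327).

```bash
python3 - <<'E'
from h import *
import cv2
m=np.load("m1.npy",allow_pickle=True).item();im=cv2.imread("pics/w1.png")
cv2.imwrite("pics/w1c.png",cv2.resize(im[165:360,50:310],None,fx=3,fy=3,interpolation=cv2.INTER_CUBIC))
g=cv2.cvtColor(im,cv2.COLOR_BGR2GRAY)
for r in (190,200,210,220,230,240): print(r,g[r,262:295])
for u,v in [(277,186),(277.5,215),(278,247)]: print(onz(m,u,v,.091))
t=np.array([.538248,.161811]);c,s=np.cos(.0758),np.sin(.0758);R=np.array([[c,-s],[s,c]])
for p in [(-.095,.097,.091),(-.115,.097,.091),(-.061,.012,.098),(.065,.003,.056),(.065,-.143,.056),(-.065,-.143,.056),(-.065,.003,.056)]: print(p,proj(m,np.append(R@p[:2]+t,p[2])))
E
```

```text
190 [135 133 128 125 125 125 127 124  78  50  57  60  65  65  66  61  59  51
  43  35  42 127 129 127 126 125 126 125 125 126 125 127 128]
200 [ 88 128 128 129 128 127 124 125 102  50  56  60  63  66  64  61  59  53
  44  34  46 122 121 121 122 122 121 122 123 126 124 124 125]
210 [ 94  96  94  96  95  95  96  96  79  51  57  59  63  68  66  63  60  53
  44  38  33  61  59  86  85  86  85  84  83  89 134 136 133]
220 [59 59 59 58 58 58 60 57 57 46 55 59 62 66 66 64 60 53 46 38 29 40 46 85
 87 85 86 87 85 87 83 84 85]
230 [94 93 93 94 94 93 93 94 92 54 55 61 64 66 66 67 61 53 45 39 32 42 49 86
 87 86 86 87 84 85 84 84 87]
240 [56 59 58 58 57 57 56 55 57 49 56 59 65 66 67 66 59 52 46 37 32 45 48 84
 82 86 87 86 86 86 84 85 86]
[0.41517787 0.25375882 0.091     ]
[0.4443354  0.25625135 0.091     ]
[0.478368   0.25910782 0.091     ]
(-0.095, 0.097, 0.091) [273.07089113 206.73434301]
(-0.115, 0.097, 0.091) [272.84587416 186.77692899]
(-0.061, 0.012, 0.098) [187.36164138 241.91489082]
(0.065, 0.003, 0.056) [198.30402222 324.74685897]
(0.065, -0.143, 0.056) [ 78.82725991 325.00178376]
(-0.065, -0.143, 0.056) [ 57.62957717 224.46012221]
(-0.065, 0.003, 0.056) [189.35990925 224.14021626]
```

View pics/w1c.png

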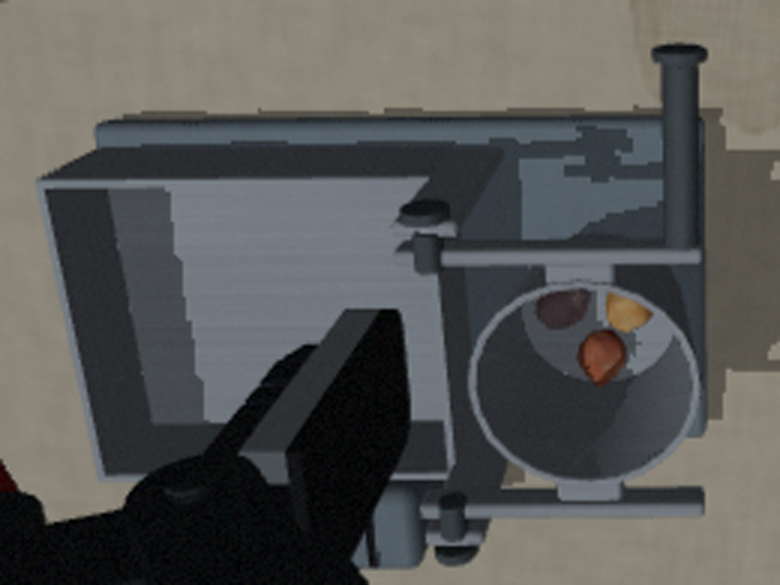

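```bash
python3 - <<'E'
from h import *
m=np.load("m1.npy",allow_pickle=True).item()
f=lambda p:((p[0]+.5)/3-.5+50,(p[1]+.5)/3-.5+165)
L=[(.065,.003),(.065,-.143),(-.065,-.143),(-.065,.003),(-.095,.097)]
W=[onz(m,*f(p),.056) for p in [(453,477),(102,477),(38,182),(430,180)]]+[onz(m,277.2,206.7,.091)]
th,t,r=rigid(L,W);print(th,t);print((r*1000).round(1))
c,s=np.cos(th),np.sin(th);print(t+np.array([[c,-s],[s,c]])@[-.095,.097])
for p in [(680,50),(680,245)]:print(onz(m,*f(p),.091))
E
```

```text
0.07586575443704187 [0.53755404 0.16623021]
[[-1.1 -1.5]
 [-1.7  1.7]
 [ 1.3  0.7]
 [ 1.  -0.4]
 [ 0.4 -0.4]]
[0.43547538 0.25575087]
[0.41066749 0.25280981 0.091     ]
[0.47776121 0.25736742 0.091     ]
```

Request:
arm_command(offset=[[6,10,-2],[6,30,-2],[6,40,-1],[0,30,0],[0,0,0],[0,0,0]], turn=[[0,0,0],[0,0,0],[0,0,0],[0,0,0],[0,0,0],[0,0,0]], grip=[0,0,0,0,0,0])

```text
clock: 2.05
position: [0.4363, 0.254, 0.1501]
tcp_rot: [-1.57, -0.058, 0.061]
force: [0.5, 0.5, -0.1]
finger_gap: 0.0853
```

```bash
python3 - <<'E'
from h import *
from station import telemetry
import cv2
s=telemetry.get_state();m=eyes.camera_model("wrist");np.save("m2.npy",m,allow_pickle=True);im=eyes.snapshot("wrist")
cv2.imwrite("pics/w2.png",im);print(s["clock"],s["position"],rel(s,[.436,.2550,.072],goal(.0759)),s["force"])
p=np.array(s["position"])
print("tcp line proj",proj(m,p),proj(m,[p[0],p[1],.091]))
E
```

```text
2.05 [0.43628146 0.25396784 0.1501009 ] (array([-0.1, 78.1,  1.1]), array([ 0.0004, -0.0002, -0.0014])) [ 0.45599551  0.45508507 -0.05922323]
tcp line proj [279.09499793 270.40492358] [280.0244311  228.15824496]
```

View pics/w2.png

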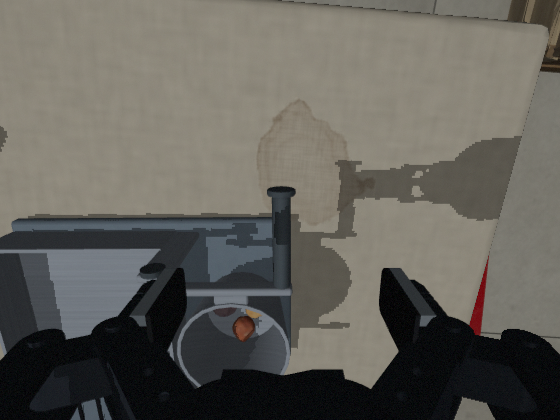

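Request:
arm_command(offset=[[0,12,1],[0,22,0],[0,22,0],[0,16,0],[0,6,0],[0,0,0],[0,0,0]], turn=[[0,0,0],[0,0,0],[0,0,0],[0,0,0],[0,0,0],[0,0,0],[0,0,0]], grip=[0,0,0,0,0,0,60], squeeze=25)

```text
clock: 2.8
position: [0.4373, 0.2555, 0.0733]
tcp_rot: [-1.569, -0.061, 0.059]
force: [0.1, -0.2, 0.4]
finger_gap: 0.0734
```

Request:
arm_command(offset=[[0,0,0],[0,0,0],[0,0,0],[0,0,0],[0,0,0],[0,0,0]], turn=[[0,0,0],[0,0,0],[0,0,0],[0,0,0],[0,0,0],[0,0,0]], grip=[160,190,190,190,190,190], squeeze=25)

```text
clock: 3.4
position: [0.4365, 0.2551, 0.0723]
tcp_rot: [-1.57, -0.06, 0.06]
force: [0.4, -0.5, 0.7]
finger_gap: 0.0216
```

```bash
python3 - <<'E'
from h import *
from station import telemetry
import cv2
s=telemetry.get_state();m=eyes.camera_model("wrist");np.save("m3.npy",m,allow_pickle=True);im=eyes.snapshot("wrist")
cv2.imwrite("pics/w3.png",im);print(s["clock"],s["position"],s["force"],s["finger_gap"])
E
```

```text
3.4 [0.43649458 0.25509059 0.07229704] [ 0.39553672 -0.4539816   0.74314534] 0.021569878685942095
```

View pics/w3.png

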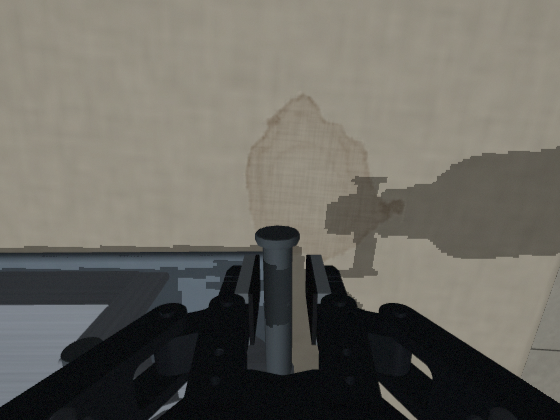

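The bar sits between the nearly closed pads, at column 278 against a pad centre of ~283. I'll shift 1.5 mm toward −y and close.

Request:
arm_command(offset=[[0,0,-1.5],[0,0,0],[0,0,0],[0,0,0],[0,0,0]], turn=[[0,0,0],[0,0,0],[0,0,0],[0,0,0],[0,0,0]], grip=[190,230,230,230,230], squeeze=25)

```text
clock: 3.95
position: [0.4366, 0.2531, 0.0723]
tcp_rot: [-1.571, -0.06, 0.06]
force: [-0.7, -4.3, 1.8]
finger_gap: 0.011
```

Request:
arm_command(offset=[[0,0,0],[0,0,0]], turn=[[0,0,0],[0,0,0]], grip=[230,230])

```text
clock: 4.15
position: [0.4366, 0.2531, 0.0723]
tcp_rot: [-1.571, -0.06, 0.06]
force: [-0.1, -5.1, 2.0]
finger_gap: 0.011
```

```bash
python3 - <<'E'
import numpy as np
a=np.concatenate([np.linspace(0,1.6,25),np.linspace(1.6,2.24,17)[1:]])
dy=85*np.cos(a)+4*np.sin(a)-85;dz=85*np.sin(a)-4*np.cos(a)+4
o=np.diff(np.c_[0*a,-dz,dy],axis=0)
q=np.diff(np.round(np.cumsum(np.r_[[[0,0,0]],o],0),1),axis=0).round(1)
for i in range(0,len(q),8):print(a[i].round(2),q[i:i+8].tolist())
E
```

```text
0.0 [[0.0, -5.7, 0.1], [0.0, -5.6, -0.3], [0.0, -5.7, -0.7], [0.0, -5.5, -1.1], [0.0, -5.5, -1.4], [0.0, -5.4, -1.8], [0.0, -5.3, -2.1], [0.0, -5.1, -2.5]]
0.53 [[0.0, -4.9, -2.8], [0.0, -4.7, -3.1], [0.0, -4.5, -3.5], [0.0, -4.3, -3.7], [0.0, -4.0, -4.0], [0.0, -3.7, -4.3], [0.0, -3.5, -4.5], [0.0, -3.1, -4.7]]
1.07 [[0.0, -2.8, -5.0], [0.0, -2.5, -5.1], [0.0, -2.1, -5.2], [0.0, -1.8, -5.4], [0.0, -1.4, -5.5], [0.0, -1.0, -5.6], [0.0, -0.7, -5.6], [0.0, -0.3, -5.7]]
1.6 [[0.0, 0.0, -3.4], [0.0, 0.2, -3.4], [0.0, 0.2, -3.4], [0.0, 0.5, -3.4], [0.0, 0.5, -3.3], [0.0, 0.7, -3.4], [0.0, 0.8, -3.3], [0.0, 1.0, -3.2]]
1.92 [[0.0, 1.0, -3.3], [0.0, 1.2, -3.1], [0.0, 1.4, -3.2], [0.0, 1.4, -3.0], [0.0, 1.6, -3.1], [0.0, 1.7, -2.9], [0.0, 1.8, -2.9], [0.0, 2.0, -2.8]]
```

Request:
arm_command(offset=[[0,-5.7,-0.4],[0,-5.6,-0.3],[0,-5.7,-0.7],[0,-5.5,-1.1],[0,-5.5,-1.4],[0,-5.4,-1.8],[0,-5.3,-2.1],[0,-5.1,-2.5]], turn=[[0,0,0],[0,0,0],[0,0,0],[0,0,0],[0,0,0],[0,0,0],[0,0,0],[0,0,0]], grip=[230,230,230,230,230,230,230,230], squeeze=30)

```text
clock: 4.95
position: [0.4373, 0.2443, 0.1169]
tcp_rot: [-1.567, -0.061, 0.06]
force: [-0.7, 5.3, -2.1]
finger_gap: 0.0108
```

```bash
python3 - <<'E'
from h import *
from station import telemetry
import cv2
s=telemetry.get_state();im=eyes.snapshot("wrist")
cv2.imwrite("pics/w4.png",im);print(s["clock"],s["position"],s["force"],s["torque"],s["finger_gap"])
E
```

```text
4.95 [0.4373469  0.24428482 0.11688918] [-0.72018407  5.34616588 -2.05623837] [1.26033174 0.1681192  0.0466759 ] 0.010752194302908904
```

View pics/w4.png

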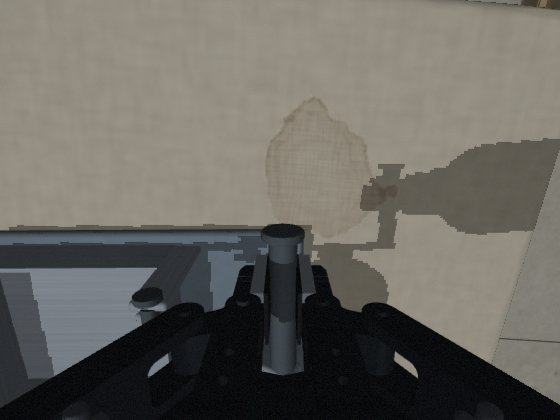

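The bar is held between the pads and the pan is rising with it. Forces are small, so I'll continue.

Request:
arm_command(offset=[[0,-4.9,-2.5],[0,-4.7,-3.1],[0,-4.5,-3.5],[0,-4.3,-3.7],[0,-4.0,-4.0],[0,-3.7,-4.3],[0,-3.5,-4.5],[0,-3.1,-4.7]], turn=[[0,0,0],[0,0,0],[0,0,0],[0,0,0],[0,0,0],[0,0,0],[0,0,0],[0,0,0]], grip=[230,230,230,230,230,230,230,230])

```text
clock: 5.8
position: [0.4397, 0.2169, 0.1514]
tcp_rot: [-1.561, -0.063, 0.06]
force: [-7.4, 15.1, 13.1]
finger_gap: 0.0108
```

Request:
arm_command(offset=[[0,-2.8,-5.0],[0,-2.5,-5.1],[0,-2.1,-5.2],[0,-1.8,-5.4],[0,-1.4,-5.5],[0,-1.0,-5.6],[0,-0.7,-5.6],[0,-0.3,-5.7]], turn=[[0,0,0],[0,0,0],[0,0,0],[0,0,0],[0,0,0],[0,0,0],[0,0,0],[0,0,0]], grip=[230,230,230,230,230,230,230,230])

```text
clock: 6.6
position: [0.4435, 0.1711, 0.1641]
tcp_rot: [-1.567, -0.063, 0.058]
force: [-4.7, 4.8, 11.7]
finger_gap: 0.0107
```

Request:
arm_command(offset=[[0,-0.7,-3.4],[0,-0.2,-3.4],[0,0.2,-3.4],[0,0.5,-3.4],[0,0.5,-3.3],[0,0.7,-3.4],[0,0.8,-3.3],[0,1.0,-3.2]], turn=[[0,0,0],[0,0,0],[0,0,0],[0,0,0],[0,0,0],[0,0,0],[0,0,0],[0,0,0]], grip=[230,230,230,230,230,230,230,230])

```text
clock: 7.4
position: [0.4458, 0.1432, 0.159]
tcp_rot: [-1.57, -0.061, 0.059]
force: [0.5, 3.8, 5.8]
finger_gap: 0.0111
```

Request:
arm_command(offset=[[0,1.0,-3.3],[0,1.2,-3.1],[0,1.4,-3.2],[0,1.4,-3.0],[0,1.6,-3.1],[0,1.7,-2.9],[0,1.8,-2.9],[0,1.8,-2.6]], turn=[[0,0,0],[0,0,0],[0,0,0],[0,0,0],[0,0,0],[0,0,0],[0,0,0],[0,0,0]], grip=[230,230,230,230,230,230,230,230])

```text
clock: 8.2
position: [0.4475, 0.119, 0.1465]
tcp_rot: [-1.57, -0.06, 0.059]
force: [5.0, 2.2, 2.7]
finger_gap: 0.0108
```

```bash
python3 - <<'E'
from h import *
from station import telemetry
import cv2
s=telemetry.get_state();a=eyes.snapshot("scene");b=eyes.snapshot("top")
a=cv2.resize(a[155:245,185:305],None,fx=4,fy=4,interpolation=cv2.INTER_CUBIC);b=cv2.resize(b[170:260,150:230],None,fx=4,fy=4,interpolation=cv2.INTER_CUBIC)
cv2.imwrite("pics/p5.png",np.hstack([a,b]));print(s["clock"],s["position"],s["force"],s["torque"],s["finger_gap"])
E
```

```text
8.2 [0.44748472 0.11895306 0.14651101] [5.02489674 2.16075618 2.69585211] [ 0.67945339 -0.88590177  0.0677042 ] 0.010759291483542217
```

View pics/p5.png

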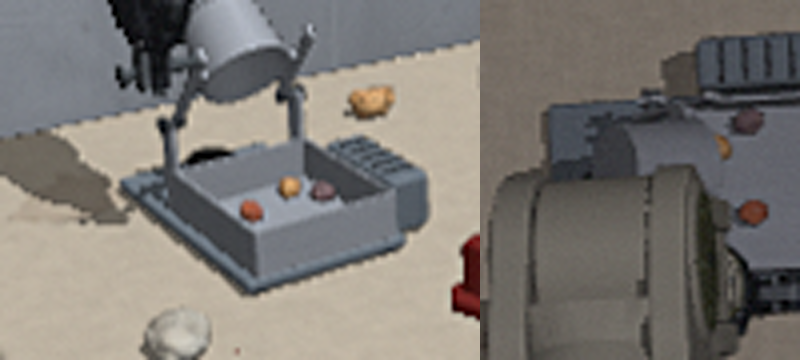

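All three pebbles (red, ochre, plum) lie inside the tray. Now I'll swing the pan back along the reversed arc.

Request:
arm_command(offset=[[0,-1.8,2.6],[0,-1.8,2.9],[0,-1.7,2.9],[0,-1.6,3.1],[0,-1.4,3.0],[0,-1.4,3.2],[0,-1.2,3.1],[0,-1.0,3.3]], turn=[[0,0,0],[0,0,0],[0,0,0],[0,0,0],[0,0,0],[0,0,0],[0,0,0],[0,0,0]], grip=[230,230,230,230,230,230,230,230])

```text
clock: 9.1
position: [0.4456, 0.141, 0.159]
tcp_rot: [-1.576, -0.06, 0.058]
force: [3.0, -5.1, 7.3]
finger_gap: 0.0108
```

Request:
arm_command(offset=[[0,-1.0,3.2],[0,-0.8,3.3],[0,-0.7,3.4],[0,-0.5,3.3],[0,-0.5,3.4],[0,-0.2,3.4],[0,0.0,3.4],[0,0.0,3.4]], turn=[[0,0,0],[0,0,0],[0,0,0],[0,0,0],[0,0,0],[0,0,0],[0,0,0],[0,0,0]], grip=[230,230,230,230,230,230,230,230])

```text
clock: 9.9
position: [0.4431, 0.1697, 0.1622]
tcp_rot: [-1.571, -0.06, 0.059]
force: [4.9, -1.5, 0.3]
finger_gap: 0.0108
```

Request:
arm_command(offset=[[0,0.3,5.7],[0,0.7,5.6],[0,1.0,5.6],[0,1.4,5.5],[0,1.8,5.4],[0,2.1,5.2],[0,2.5,5.1],[0,2.8,5.0]], turn=[[0,0,0],[0,0,0],[0,0,0],[0,0,0],[0,0,0],[0,0,0],[0,0,0],[0,0,0]], grip=[230,230,230,230,230,230,230,230])

```text
clock: 10.7
position: [0.4392, 0.2135, 0.1493]
tcp_rot: [-1.57, -0.059, 0.061]
force: [1.9, -2.3, 1.6]
finger_gap: 0.0107
```

Request:
arm_command(offset=[[0,3.1,4.7],[0,3.5,4.5],[0,3.7,4.3],[0,4.0,4.0],[0,4.3,3.7],[0,4.5,3.5],[0,4.7,3.1],[0,4.9,2.5]], turn=[[0,0,0],[0,0,0],[0,0,0],[0,0,0],[0,0,0],[0,0,0],[0,0,0],[0,0,0]], grip=[230,230,230,230,230,230,230,230])

```text
clock: 11.5
position: [0.4368, 0.2435, 0.1164]
tcp_rot: [-1.57, -0.059, 0.061]
force: [-1.4, -1.2, 1.4]
finger_gap: 0.0109
```

Request:
arm_command(offset=[[0,5.1,2.5],[0,5.3,2.1],[0,5.4,1.8],[0,5.5,1.4],[0,5.5,1.1],[0,5.7,0.7],[0,5.6,0.3],[0,5.5,0.0]], turn=[[0,0,0],[0,0,0],[0,0,0],[0,0,0],[0,0,0],[0,0,0],[0,0,0],[0,0,0]], grip=[230,230,230,230,230,230,230,230])

```text
clock: 12.3
position: [0.4363, 0.2531, 0.0728]
tcp_rot: [-1.57, -0.059, 0.06]
force: [-3.8, -4.1, 3.7]
finger_gap: 0.0104
```

Request:
arm_command(offset=[[0,0.6,0],[0,0,0],[0,0,0],[0,0,0],[0,0,0],[0,0,0],[0,0,0]], turn=[[0,0,0],[0,0,0],[0,0,0],[0,0,0],[0,0,0],[0,0,0],[0,0,0]], grip=[230,180,120,60,60,60,60])

```text
clock: 13.0
position: [0.4368, 0.2533, 0.0729]
tcp_rot: [-1.57, -0.06, 0.06]
force: [0.0, -0.0, -0.9]
finger_gap: 0.0653
```

Request:
arm_command(offset=[[0,0,0],[0,-15,0],[0,-30,0],[0,-40,0],[0,-40,0],[0,-30,0],[0,0,0]], turn=[[0,0,0],[0,0,0],[0,0,0],[0,0,0],[0,0,0],[0,0,0],[0,0,0]], grip=[60,60,60,60,120,180,230])

```text
clock: 13.7
position: [0.4391, 0.2542, 0.2326]
tcp_rot: [-1.567, -0.066, 0.053]
force: [-0.2, 0.5, -0.1]
finger_gap: 0.0219
```

```bash
python3 - <<'E'
from h import *
from station import telemetry
import cv2
s=telemetry.get_state();a=eyes.snapshot("scene")[155:245,185:305];b=eyes.snapshot("wrist")
a=cv2.resize(a,None,fx=3,fy=3,interpolation=cv2.INTER_CUBIC)
a=cv2.copyMakeBorder(a,0,420-a.shape[0],0,0,cv2.BORDER_CONSTANT)
o=np.hstack([a,b]);cv2.imwrite("pics/p6.png",cv2.resize(o,(780,int(780*420/o.shape[1]))));print(s["clock"],s["position"],s["force"],s["finger_gap"])
E
```

```text
13.7 [0.43909495 0.25418965 0.23257065] [-0.16954025  0.52656943 -0.13453535] 0.02194304497734023
```

View pics/p6.png

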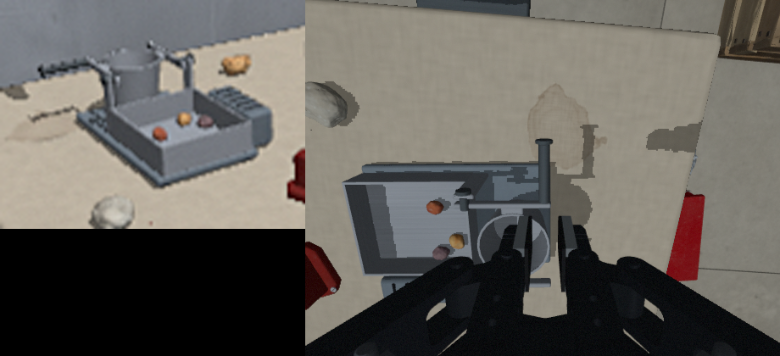

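The pan is upright on its rest and empty, and the three pebbles are in the tray. Next I'll move across to the switch with the fingers closed.

Request:
arm_command(offset=[[-3,0,-25],[-6,0,-45],[-6,0,-45],[-6,0,-45],[-6,0,-45],[-6,0,-45],[-6,0,-45],[-6,0,-45]], turn=[[0,0,0],[0,0,0],[0,0,0],[0,0,0],[0,0,0],[0,0,0],[0,0,0],[0,0,0]], grip=[255,255,255,255,255,255,255,255])

```text
clock: 14.6
position: [0.4162, -0.0905, 0.2261]
tcp_rot: [-1.569, -0.058, 0.062]
force: [0.7, 0.2, 0.2]
finger_gap: 0.0
```

Request:
arm_command(offset=[[-6,0,-45],[-6,0,-45],[-6,0,-45],[-6,0,-45],[0,0,-30],[0,0,0],[0,0,0]], turn=[[0,0,0],[0,0,0],[0,0,0],[0,0,0],[0,0,0],[0,0.034,0],[0,0,0]], grip=[255,255,255,255,255,255,255])

```text
clock: 15.3
position: [0.4086, -0.3007, 0.2255]
tcp_rot: [-1.567, -0.029, 0.034]
force: [0.4, 0.8, -0.5]
finger_gap: -0.0001
```

```bash
python3 - <<'E'
from h import *
from station import telemetry
import cv2
s=telemetry.get_state();m=eyes.camera_model("wrist");np.save("m7.npy",m,allow_pickle=True);im=eyes.snapshot("wrist")
cv2.imwrite("pics/w7.png",im);print(s["clock"],s["position"],s["force"],s["finger_gap"]); print(rel(s,[.4135,-.3205,.13],goal(.042)))
E
```

```text
15.3 [ 0.40864051 -0.30070425  0.22546671] [ 0.40686881  0.82963128 -0.46857518] -7.773098094705694e-05
(array([  4.3,  95.4, -20.3]), array([-0.0032, -0.0019, -0.0027]))
```

View pics/w7.png

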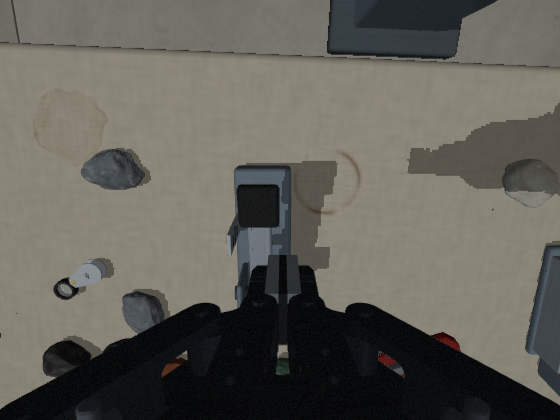

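The wrist view shows the lever's pad spanning columns 238–280 and rows 185–226.

```bash
python3 - <<'E'
from h import *
import cv2
m=np.load("m7.npy",allow_pickle=True).item();im=cv2.imread("pics/w7.png");g=cv2.cvtColor(im,cv2.COLOR_BGR2GRAY)
roi=g[170:250,225:300];mk=(roi<45).astype(np.uint8);n,l,st,c=cv2.connectedComponentsWithStats(mk);print(st[1:][st[1:,4]>200]+[225,170,0,0,0])
for u,v,z in [(238,185,.102),(279.5,185,.102),(238.5,226,.094),(279.5,226,.094),(259,205,.098)]:print(onz(m,u,v,z).round(4))
for u,v in [(235,168),(290,168)]:print("basefront",onz(m,u,v,.03).round(4))
E
```

```text
[[ 237  184   42   44 1730]]
[ 0.3955 -0.3357  0.102 ]
[ 0.3942 -0.3017  0.102 ]
[ 0.434  -0.3362  0.094 ]
[ 0.4326 -0.3003  0.094 ]
[ 0.413  -0.3184  0.098 ]
basefront [ 0.3939 -0.3478  0.03  ]
basefront [ 0.3917 -0.2914  0.03  ]
```

Request:
arm_command(offset=[[3,10,-10],[0,30,-9.5],[0,35,0],[0,30,0],[0,5,0],[0,0,0]], turn=[[0,0,0],[0,0,0],[0,0,0],[0,0,0],[0,0,0],[0,0,0]], grip=[255,255,255,255,255,255])

```text
clock: 15.95
position: [0.4131, -0.3188, 0.1167]
tcp_rot: [-1.568, -0.033, 0.035]
force: [0.6, -0.3, 0.8]
finger_gap: -0.0002
```

```bash
python3 - <<'E'
from h import *
from station import telemetry
import cv2
s=telemetry.get_state();im=eyes.snapshot("wrist")
cv2.imwrite("pics/w8.png",im);print(s["clock"],s["position"],s["force"]); print(rel(s,[.412,-.32,.076],goal(.042)))
E
```

```text
15.95 [ 0.41307577 -0.31876481  0.11668229] [ 0.61609354 -0.25131646  0.82798944]
(array([-1.1, 40.7, -1.3]), array([-0.0021,  0.0013, -0.0018]))
```

View pics/w8.png

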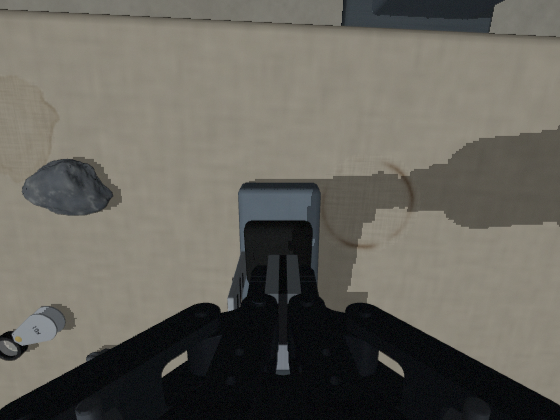

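The closed fingertips are above the pad (columns 245–312), slightly to the right of its centre. I'll press down in small steps.

Request:
arm_command(offset=[[-1,5,-1.5],[0,5,0],[0,4,0],[0,3,0],[0,3,0],[0,3,0],[0,0,0]], turn=[[0,0,0],[0,0,0],[0,0,0],[0,0,0],[0,0,0],[0,0,0],[0,0,0]], grip=[255,255,255,255,255,255,255])

```text
clock: 16.7
position: [0.4124, -0.3215, 0.0946]
tcp_rot: [-1.571, -0.033, 0.033]
force: [-1.5, 0.5, 3.0]
finger_gap: -0.0
```

Request:
arm_command(offset=[[0,3,0],[0,3,0],[0,3,0],[0,3,0],[0,2,0],[0,0,0],[0,0,0]], turn=[[0,0,0],[0,0,0],[0,0,0],[0,0,0],[0,0,0],[0,0,0],[0,0,0]], grip=[255,255,255,255,255,255,255])

```text
clock: 17.4
position: [0.4125, -0.3214, 0.0807]
tcp_rot: [-1.57, -0.033, 0.033]
force: [-3.0, -0.4, 4.2]
finger_gap: -0.0002
```

```bash
python3 - <<'E'
from h import *
from station import telemetry
import cv2
s=telemetry.get_state();b=eyes.snapshot("wrist");a=eyes.snapshot("scene")[235:310,250:350]
cv2.imwrite("pics/w9.png",b);cv2.imwrite("pics/s9.png",cv2.resize(a,None,fx=7,fy=7,interpolation=cv2.INTER_CUBIC));print(s["clock"],s["position"],s["force"])
E
```

```text
17.4 [ 0.41251302 -0.32136069  0.08074662] [-3.02179021 -0.3938093   4.19236615]
```

View pics/s9.png

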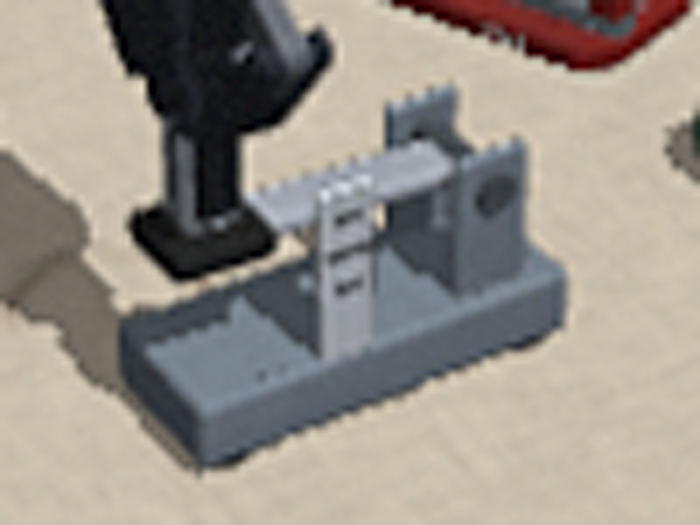

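View pics/w9.png

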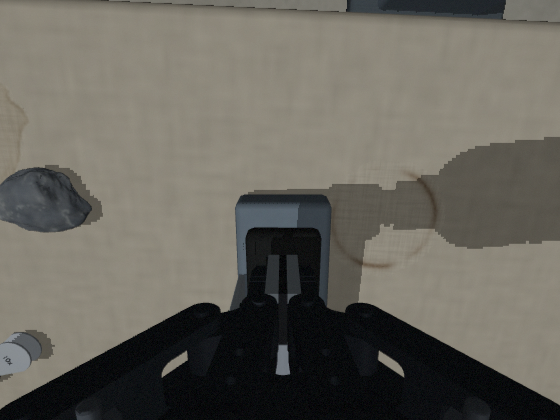

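The scene view shows the fingertips on the pad with the lever slightly above level. I'll press about 4.5 mm more.

Request:
arm_command(offset=[[0,2,0],[0,2,0],[0,0.5,0],[0,0,0],[0,0,0]], turn=[[0,0,0],[0,0,0],[0,0,0],[0,0,0],[0,0,0]], grip=[255,255,255,255,255])

```text
clock: 18.0
position: [0.4125, -0.3214, 0.0762]
tcp_rot: [-1.571, -0.033, 0.033]
force: [-4.3, 0.3, 4.9]
finger_gap: 0.0002
```

```bash
python3 - <<'E'
from h import *
from station import telemetry
import cv2
s=telemetry.get_state();f=eyes.snapshot("scene");m=eyes.camera_model("scene");a=f[235:310,250:350]
cv2.imwrite("pics/s10f.png",f)
o=np.array([.463,-.3185]);th=.042;c,si=np.cos(th),np.sin(th);R=np.array([[c,-si],[si,c]])
b=cv2.resize(a,None,fx=7,fy=7,interpolation=cv2.INTER_CUBIC)
for k in [(-.070,-.018,.076),(-.070,-.018,.064),(-.03,-.018,.076),(-.03,-.018,.064),(-.07,.018,.076)]:
    u=(proj(m,np.append(o+R@k[:2],k[2]))-[250,235]+.5)*7; cv2.circle(b,(int(u[0]),int(u[1])),3,(0,0,255),1);print(k,u.round())
cv2.imwrite("pics/s10.png",b);print(s["clock"],s["position"],s["force"])
cv2.imwrite("pics/s10t.png",eyes.snapshot("top"))
E
```

```text
(-0.07, -0.018, 0.076) [174. 278.]
(-0.07, -0.018, 0.064) [175. 309.]
(-0.03, -0.018, 0.076) [281. 240.]
(-0.03, -0.018, 0.064) [281. 271.]
(-0.07, 0.018, 0.076) [120. 225.]
18.0 [ 0.41248767 -0.32137701  0.07624566] [-4.33138914  0.29553237  4.89333971]
```

View pics/s10.png

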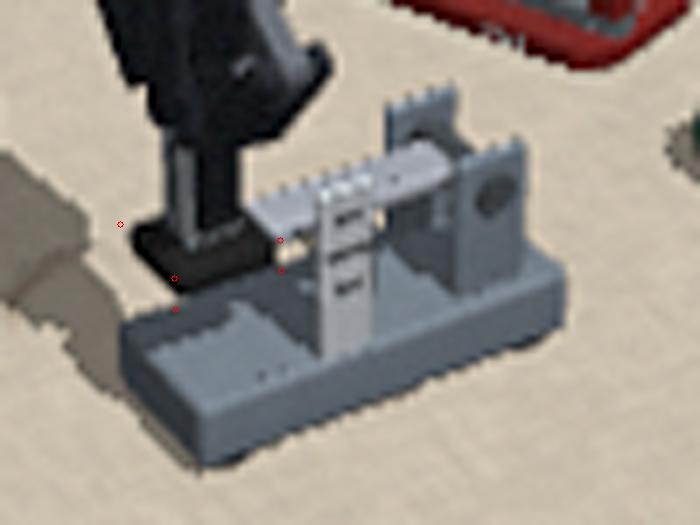

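View pics/s10f.png

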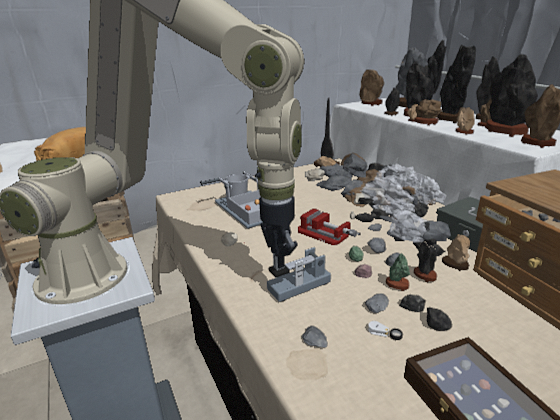

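The scene view shows the lever about level. The force of 4.9 N matches the 5 N expected at halfway, and the tip is at z = 76.2 mm. The pad's lower edge seems a little higher than I projected, so I'll check that against fixed parts of the switch, and check the bystanders too.

```bash
python3 - <<'E'
from h import *
import cv2
m=eyes.camera_model("scene")
o=np.array([.463,-.3185]);th=.042;c,si=np.cos(th),np.sin(th);R=np.array([[c,-si],[si,c]])
b=cv2.resize(cv2.imread("pics/s10f.png")[235:310,250:350],None,fx=7,fy=7,interpolation=cv2.INTER_CUBIC)
for k in [(-.07,-.03,.03),(.08,-.03,.03),(-.07,-.03,0),(-.07,.03,.03),(-.022,-.027,.095),(-.002,-.027,.095),(.05,-.03,.07),(-.022,-.03,.03)]:
    u=(proj(m,np.append(o+R@k[:2],k[2]))-[250,235]+.5)*7; cv2.circle(b,(int(u[0]),int(u[1])),3,(0,0,255),-1);print(k,u.round())
cv2.imwrite("pics/s11.png",b)
a,d=cv2.imread("pics/top0.png"),cv2.imread("pics/s10t.png")
cv2.imwrite("pics/cmp.png",np.vstack([a[130:290,110:450],d[130:290,110:450]]).repeat(1,0))
E
```

```text
(-0.07, -0.03, 0.03) [197. 414.]
(0.08, -0.03, 0.03) [569. 271.]
(-0.07, -0.03, 0) [200. 488.]
(-0.07, 0.03, 0.03) [109. 321.]
(-0.022, -0.027, 0.095) [316. 197.]
(-0.002, -0.027, 0.095) [367. 178.]
(0.05, -0.03, 0.07) [501. 200.]
(-0.022, -0.03, 0.03) [322. 366.]
```

View pics/s11.png

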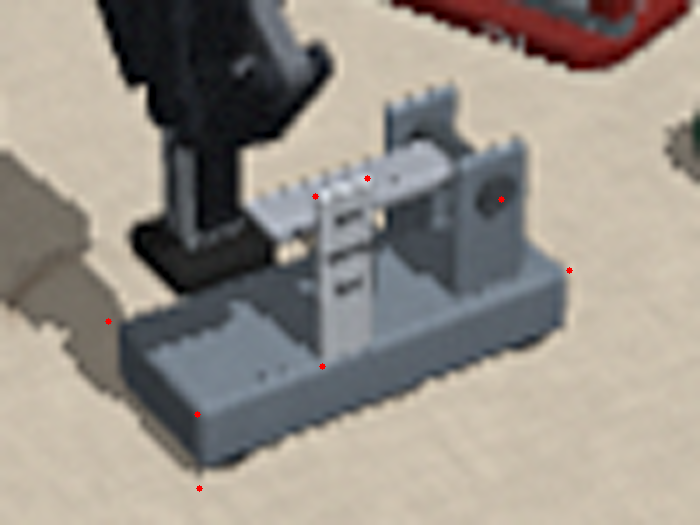

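View pics/cmp.png

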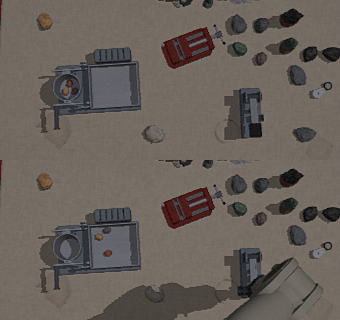

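```bash
python3 - <<'E'
from h import *
import cv2
m=eyes.camera_model("scene")
o=np.array([.463,-.3185]);th=.042;c,si=np.cos(th),np.sin(th);R=np.array([[c,-si],[si,c]])
for a in (.12,.22,.32):
    e=.22-a
    for y in (.0105,-.0105):
        P=[]
        for r in (.03,.075):
            k=(.05-r*np.cos(e),y,.073+r*np.sin(e)); P.append((proj(m,np.append(o+R@k[:2],k[2]))-[250,235]+.5)*7)
        d=P[1]-P[0];print(a,y,P[0].round(),P[1].round(),(d[1]/d[0]).round(3))
im=cv2.imread("pics/s10f.png")
cv2.imwrite("pics/s12.png",cv2.resize(im[250:285,265:325],None,fx=13,fy=13,interpolation=cv2.INTER_CUBIC))
E
```

```text
0.12 0.0105 [361. 156.] [249. 183.] -0.246
0.12 -0.0105 [395. 184.] [282. 213.] -0.254
0.22 0.0105 [361. 163.] [249. 202.] -0.349
0.22 -0.0105 [395. 192.] [282. 232.] -0.357
0.32 0.0105 [361. 171.] [250. 221.] -0.452
0.32 -0.0105 [395. 199.] [283. 251.] -0.46
```

View pics/s12.png

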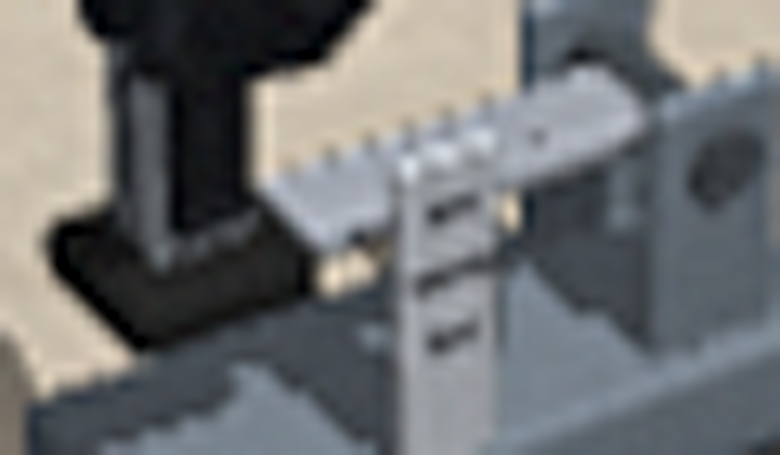

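The lever's far edge slopes −0.365 in the image; a level lever should give −0.35, so travel is about 0.23 ± 0.03. That agrees with the force and tip height. I'll hand in while holding.

```bash
python3 - <<'E'
from station import telemetry, manip
s=telemetry.get_state();print(s["clock"],s["position"],s["force"]);print(manip.hand_in())
E
```

```text
18.1 [ 0.41250467 -0.32136914  0.07625053] [-3.24322251 -1.26783236  6.00627164]
the job is handed in; nothing more can be done
None
```

I tipped the pan by its pin to about 2.2 rad, and all three pebbles dropped into the tray. I then swung it back upright onto its rest and let go of the pin. With the fingers closed, I pressed the lever down to level and handed in at 18.1 s while still holding it there.

- **Pan and pebbles:** the scene, wrist and top views showed the three pebbles in the tray and the pan upright and empty.
- **Lever:** just before hand-in the fingertips were on the pad at z = 76.3 mm, where the level pad is at 76 mm. The push read 4.9 to 6.0 N upward (noisy), against about 5 N expected at halfway. The lever's slope in the picture gives a travel of about 0.23 ± 0.03 rad, well short of the 0.39 trip.
- **Bystanders:** the river stone and the orange agate look unmoved in the before and after top views. The arm hid the slate in the last top view. The last scene and wrist views gave no sign that it moved, and I never reached near it.
- **Disagreements:** the wrist camera placed the shaker about 4 mm further left than the top camera, so I centred the fingers on the bar by eye and by force. In the scene view, the pad's lower edge looked about 4 mm higher than I projected. Fixed parts of the switch were also off, by about 2 mm, so I relied on the tip height, the force and the lever's slope. A sideways push of about 3 to 4 N on the tool remained at the end, probably from friction on the pad.

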